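# Open the slip-roll spindle whose roll has run low

## Robot

A 7-joint arm with a two-finger parallel gripper is mounted at the origin on a cart in front of the work surface, level with it; the furniture and walls round the work are solid. World frame = base frame: x ahead of the robot, y to its left, z up, the work surface at z = 0. Lengths are in mm, angles in rad, forces in N, time in s.
With the tool pointing down it reaches from about 425 to 825 mm from the base axis. Payload 3.6 kg.
Tool frame: the origin (TCP) lies at the very end of the fingers, on their centre line; the grasp point (between the pads) lies hold_point_z behind it (hold_point_z is the distance from the TCP to the grasp point, in mm); z points along the fingers, y is the line along which they close (so a half turn about z gives the same grasp; the last joint's range is limited). The gripper opens to 85 mm and grips with 20 to 120 N. Pads are 22 mm wide; open, the fingers measure 114 mm over their backs; the gripper's body (76 mm by 85 mm) begins 54 mm behind the grasp point. The pads swing forward as they close: fully open they stand 13 mm farther back than shut.
Start: joints at [-1.141, 0.615, -0.013, 1.423, 0.008, 1.103, -0.04], TCP at [286.08, 583.626, 209.997] pointing down, gripper open.
Joint ranges: [-3.12, 3.12], [-0.3, 2.06], [-1.34, 1.32], [0.26, 2.42], [-1.36, 4.5], [0.01, 1.98], [-2.84, 2.84]. Speed limits (rad/s): [2.79, 2.79, 3.14, 3.14, 3.14, 3.14, 3.14].

## Interface

Orientations are given as a 3x3 rotation matrix whose columns are the frame's x, y, z axes.
In Python, from plant import * gives the robot as it stands. The module is installed in compiled form; this text tells all that it offers.
- The arm moves only by the tool drive_tool, never from a script. Its argument "series" is one flat list of numbers, 5 for each row, row after row: the shift along the world's x, y, z in mm, then the turn about the world's z in degrees, then the closure, from 0 (fully open) to 1 (shut). In form: [dx, dy, dz, yaw, jaw, dx, dy, dz, yaw, jaw, ...]. A call has 1 to 12 rows; each row is the pose to reach, as a shift and turn from the pose commanded when the call began; what a row does not reach only later rows make up. A row lasts 1/10 s, in which the tool goes at most 50 mm and 8.59 degrees, less where a joint would pass 70% of its speed; a pose out of reach is approached as far as the arm can. A call with a gripper value outside its range is refused whole. The fingers move at their own pace and stop on an object; "grip_force" is the grip in N (left out, the last holds). Time passes only in rows, so rows that repeat a pose let the fingers close. It gives the time, the measured TCP pose, the force, the opening and the grip force at its end, in the units of the state.
- sense(): the state, without advancing time (a new reading comes with each control period).
- read_camera(name): name is "side" or "top"; returns the picture (384x512x3 uint8, red, green, blue); there is no depth.
- camera_params(name): a dict with "camera_matrix" (3x3 intrinsics, pixels), "world_from_camera" (4x4, takes a point from camera to world coordinates). Camera axes: x right, y down, z forward; pixel columns grow to the right and rows downward; lengths in mm; the calibration is good to about 2 mm. A picture is of the moment at which its call begins. camera_params takes no time and is no camera call.
- sign_off(): hands the job in; it is judged then, once.
The state is a dict: "clock": time; "joint_positions": joint angles; "qvel": joint speeds; "joint_efforts": joint torques, N m; "tcp_pos": TCP position; "eef_rot": TCP orientation; "contact_force": force on the tool from outside, world axes, zero at the start; "wrist_torque": the same for the moment, N m; "opening": finger opening in mm; "grasp_force": force on a finger pad.
Only numpy, scipy, OpenCV 4.12 (cv2) and the standard library are available. Lean on these libraries where they do the work, as an engineer would, in place of code of your own. Each camera call takes 0.05 s, during which the arm holds its last target. There are 200 camera calls.

## Task

The roll of slip paper on one spindle of the twin roll stand has run low and must come off: it is the spindle with the spare roll parked on top of its black retaining cap. Lift the spare roll off and set it down, without dropping it, upright on the free desk beside the stand; then unscrew that cap - one spindle of this stand has a right-hand and the other a left-hand thread and nothing shows which is which, so try it one way and, if it stops, the other - and lift it off the spindle. Finish holding the cap in the gripper, well clear above the stand; leave the other spindle's cap and the other things on the desk alone.

Things in the scene. Friction and masses are not known exactly. Their poses are not given: they have to be found in the camera images.
- stand: Twin roll stand, fixed: grey plate 124 x 300 mm, top 14 mm above the desk. Origin on the desk midway between its two upright spindles, 80 mm to either side along its y axis (either may be the one to open). 58 mm along its +x stand four steel guide rollers, 70 mm high. Each spindle carries a paper roll in use (37 mm across where it has run low, 57 mm on the other) and a steel washer 47 mm across.
- seat (a point): Centre of the washer's top on the spindle that has run low, 75 mm above the desk: the seat of its cap. The steel stud that rises from it inside the cap is 16.5 mm high, so the cap is clear once its underside is 17 mm above the seat.
- cap: Black retaining cap on that spindle, 60 g; skirt 47 mm across, 22 mm high, hollow. Origin: centre of its underside, on the seat at the start; z up, x along its finger bar. Coarse thread: the wrong way it stops dead within 6 degrees; the right way it climbs 4 mm per 60 degrees (1 mm play); from 75 to 115 degrees of turn it is out of the thread and lifts straight off. Pulling alone cannot free it.
- cap_bar (a point): Centre of the cap's finger bar, 35 mm above the cap's origin; same axes. The bar is 24 mm long (x), 12 mm thick (y), 26 mm high (z), upright on the cap's flat top (22 to 48 mm above the cap's origin): pinch it across its thickness. The spare roll's core surrounds it at the start.
- spare_roll: Spare roll of white slip paper, 56 mm across, 57 mm high, 75 to 145 g, with an open core 31 mm wide. Origin: centre of its underside; z up along its axis. At the start it stands on the cap's flat top (underside 97 mm above the desk), its core round the finger bar: lift it straight up at least 30 mm to clear the bar.
- other_cap: The like cap on the other spindle, same size and frame; to be left alone.
- calculator: Desk calculator lying on the desk, 150 x 98 x 17 mm, bystander; origin at the centre of its underside, x along its 150 mm.
- card_pack: Stack of turquoise pass cards, 96 x 73 x 32 mm, bystander; origin at the centre of its underside.
- tape: Roll of brown packing tape lying flat, 93 mm across, 48 mm high, bystander; origin at the centre of its underside.
- stapler: Stapler, 131 x 36 x 46 mm, bystander; origin at the centre of its underside, x along its length.
- eraser: Eraser, 21 x 45 x 12 mm, bystander; origin at the centre of its underside.

How it is judged:
By the outcome, as a careful person would: the job done as asked, in the order asked, and still so for the second after the job is handed in, while the arm keeps its last pose, push and grip.
It also fails if it takes over 61 s, if anything falls off the work surface, if the arm or the gripper's body presses on something with over 40 N, if the wrist force passes 120 N, or if a joint passes its speed limit or range.

## Working session

There is one attempt and no reset: what is moved stays moved. The work goes in short steps, Python scripts to look and compute and a tool call to move; the robot and the scene stay as the last step left them, time stands still between calls to the robot, and variables do not carry over. Pictures are saved under pics/ and viewed, at most 10 in all, crops included, and the job is handed in when it is done.

Besides the shell and the picture viewer there is one more tool, called as name(argument=value, ...) on one line, values as JSON. drive_tool: Moves the arm, as the interface text tells. Its arguments: {"type":"object","properties":{"series":{"type":"array"},"grip_force":{"type":"number"}},"required":["series"]}

```bash
mkdir -p pics; cat > h.py <<'E'
from plant import *
import numpy as np, cv2
def snap(n,f):
    im=read_camera(n); cv2.imwrite('pics/'+f,im[:,:,::-1]); return im
def ray(n,u,v):
    p=camera_params(n);K=p["camera_matrix"];T=np.array(p["world_from_camera"])
    d=T[:3,:3]@np.linalg.solve(np.array(K),[u,v,1.]); return T[:3,3],d
def at(n,u,v,z):
    o,d=ray(n,u,v); return (o+d*(z-o[2])/d[2]).round(1)
def proj(n,P):
    p=camera_params(n);T=np.linalg.inv(np.array(p["world_from_camera"]))
    c=T[:3,:3]@np.array(P,float)+T[:3,3]; q=np.array(p["camera_matrix"])@c; return (q[:2]/q[2]).round(1)
E
python3 - <<'E'
from h import *
snap('top','t0.png');snap('side','s0.png')
s=sense();print(s)
for n in('top','side'):print(camera_params(n))
E
```

```text
{'clock': 0.1, 'joint_positions': array([-1.14149862,  0.61581206, -0.01260377,  1.42476217,  0.00809597,
        1.1033882 , -0.04037281]), 'qvel': array([ 6.36229481e-04, -1.13140349e-03,  1.77483891e-03, -5.85773237e-03,
       -4.33396324e-06, -2.81479241e-04,  9.07442232e-04]), 'joint_efforts': array([ 1.13273705e-03, -4.70385075e+01,  2.60171117e-01, -1.71570808e+01,
        1.00891039e-02,  5.86626222e-03, -1.27898571e-05]), 'tcp_pos': array([285.78481851, 582.97709405, 208.9530574 ]), 'eef_rot': array([[-8.97945673e-01,  4.40105197e-01, -9.91474220e-04],
       [ 4.40106313e-01,  8.97943225e-01, -2.09710440e-03],
       [-3.26589877e-05, -2.31943989e-03, -9.99997310e-01]]), 'contact_force': array([-0.89887995,  0.60861894, -0.69775484]), 'wrist_torque': array([0.02114162, 0.00498438, 0.03646846]), 'grasp_force': 0.0, 'opening': 84.96378223696406}
{'camera_matrix': array([[351.28262305,   0.        , 257.2859317 ],
       [  0.        , 351.28262305, 195.50583002],
       [  0.        ,   0.        ,   1.        ]]), 'world_from_camera': array([[-1.60034436e-02, -9.88231125e-01,  1.52128677e-01,
         4.35476289e+02],
       [-9.99804277e-01,  1.75860377e-02,  9.06310660e-03,
        -3.62841957e+01],
       [-1.16317847e-02, -1.51953861e-01, -9.88319142e-01,
         1.18282472e+03],
       [ 0.00000000e+00,  0.00000000e+00,  0.00000000e+00,
         1.00000000e+00]])}
{'camera_matrix': array([[392.84849089,   0.        , 257.48876139],
       [  0.        , 392.84849089, 188.03150555],
       [  0.        ,   0.        ,   1.        ]]), 'world_from_camera': array([[ 9.44304396e-01, -1.61844101e-01,  2.86523462e-01,
         3.25833103e+02],
       [-3.29067310e-01, -4.69651526e-01,  8.19232659e-01,
        -8.87114701e+02],
       [ 1.97820804e-03, -8.67890506e-01, -4.96751604e-01,
         5.95986114e+02],
       [ 0.00000000e+00,  0.00000000e+00,  0.00000000e+00,
         1.00000000e+00]])}
```

View pics/t0.png

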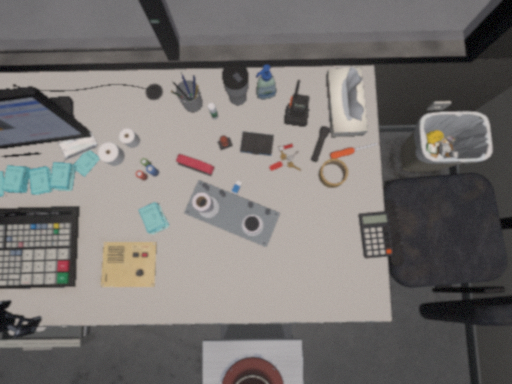

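View pics/s0.png

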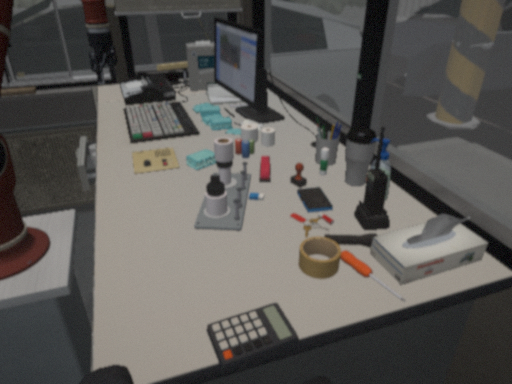

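The top view shows the stand at about (232,213). The spare roll is on the left spindle at (204,203) and the other cap is at (252,224). The stapler is at (195,164) and the eraser at (237,186). I'll enlarge both views.

```bash
python3 - <<'E'
from h import *
a=cv2.imread('pics/t0.png')[150:260,130:290];b=cv2.imread('pics/s0.png')[120:240,160:290]
a=cv2.resize(a,None,fx=5,fy=5,interpolation=cv2.INTER_CUBIC);b=cv2.resize(b,None,fx=5,fy=5,interpolation=cv2.INTER_CUBIC)
cv2.imwrite('pics/t0c.png',a);cv2.imwrite('pics/s0c.png',b)
E
```

```text
(no output)
```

View pics/t0c.png

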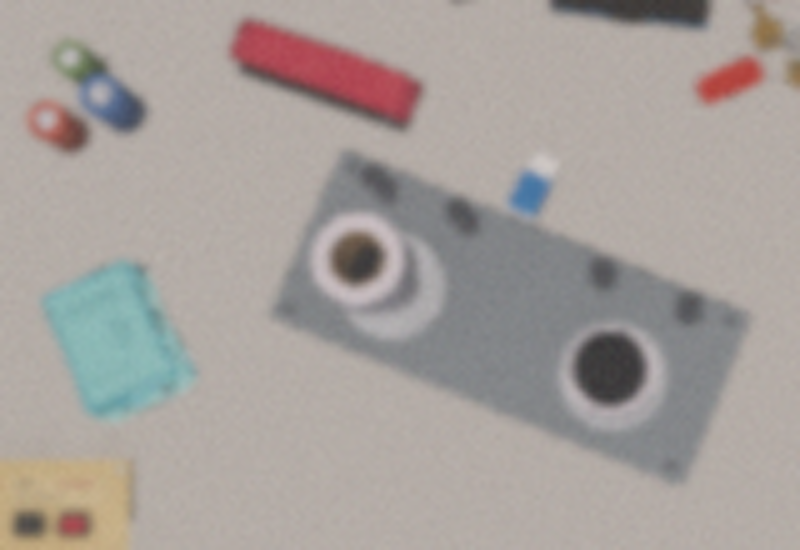

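View pics/s0c.png

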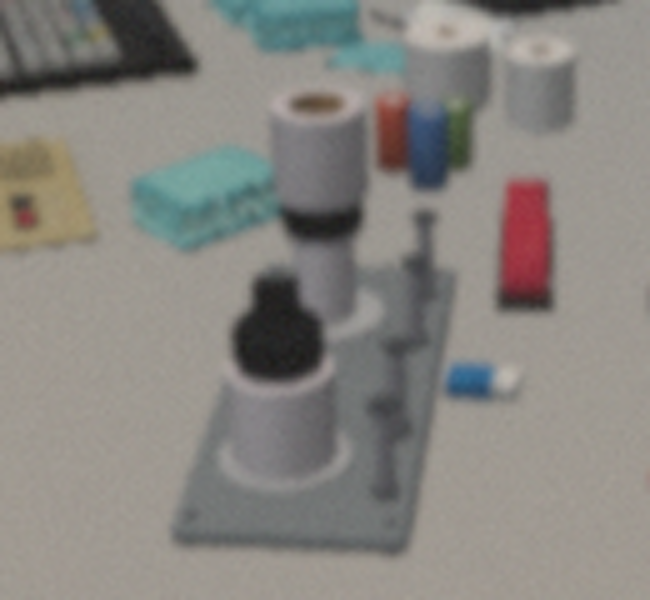

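The crops show:
- The spare roll's top ring is centred near (359,261) in the top crop and (318,103) in the side crop.
- The plate corners in the top crop are (345,152), (748,318), (683,483) and (275,315).
- The other bar is at (610,365).
- The desk in front of the stand (lower left of the plate) is free.

```bash
python3 - <<'E'
from h import *
import plant; print([ (n,getattr(plant,n)) for n in dir(plant) if 'hold' in n.lower()])
T=lambda x,y:(130+(x+.5)/5-.5,150+(y+.5)/5-.5)
S=lambda x,y:(160+(x+.5)/5-.5,120+(y+.5)/5-.5)
c=np.array([at('top',*T(*q),14) for q in [(345,152),(748,318),(683,483),(275,315)]]);print(c,c.mean(0))
print('edge angles',np.degrees(np.arctan2(*(c[1]-c[0])[[1,0]])),np.degrees(np.arctan2(*(c[2]-c[3])[[1,0]])), np.linalg.norm(c[1]-c[0]),np.linalg.norm(c[2]-c[1]))
print('spare',at('top',*T(359,261),154),at('side',*S(318,103),154))
o1,d1=ray('top',*T(359,261));o2,d2=ray('side',*S(318,103))
k=np.linalg.lstsq(np.c_[d1,-d2],o2-o1,rcond=None)[0];print(o1+d1*k[0],o2+d2*k[1])
print('other',at('top',*T(610,368),97), at('side',*S(278,273),123))
for q in [(345,430),(310,470),(420,470),(460,480)]:print('place',q,at('top',*T(*q),0))
for q in [(195,380),(115,420),(130,460)]:print('obst',at('top',*T(*q),20))
print('rollers base/top',[at('top',*T(*q),70) for q in [(372,178),(458,210),(602,268),(688,303)]])
E
```

```text
[('hold_point_z', 18.700000000000003)]
[[672.2 172.9  14. ]
 [554.3 -97.8  14. ]
 [446.  -52.2  14. ]
 [561.8 218.8  14. ]] [558.575  60.425  14.   ]
edge angles -113.53493117102323 -113.13732254964044 295.26073223508746 117.50851033010328
spare [577.9 138.9 154. ] [578.7 135.4 154. ]
[578.16244293 139.18609032 152.33560993] [579.53173101 138.90908107 152.47803896]
other [516.3  -7.4  97. ] [519.1  -3.6 123. ]
place (345, 430) [485.  173.6   0. ]
place (310, 470) [458.8 196.8   0. ]
place (420, 470) [457.6 123.1   0. ]
place (460, 480) [450.5  96.4   0. ]
obst [518.8 270.   20. ]
obst [493.2 322.5  20. ]
obst [466.8 311.8  20. ]
rollers base/top [array([643.5, 145.2,  70. ]), array([621.5,  89.7,  70. ]), array([582.3,  -2.4,  70. ]), array([558.9, -56.9,  70. ])]
```

drive_tool(series=[10,-15,10,0,0,30,-45,20,0,0,57,-86,20,0,0,84,-127,20,0,0,111,-168,20,0,0,138,-209,20,0,0,165,-250,20,0,0,192,-291,20,0,0,219,-332,20,0,0,246,-373,20,0,0,270,-410,20,0,0,285,-433,20,0,0], grip_force=30)

```text
clock: 1.3
tcp_pos: [573.0, 143.7, 230.8]
eef_rot: [[-0.895, 0.447, 0.002], [0.447, 0.895, -0.003], [-0.003, -0.002, -1.0]]
contact_force: [0.4, -0.3, -0.7]
opening: 85.5
grasp_force: 0.0
```

drive_tool(series=[8,-13,0,0,0,8,-13,0,0,0,8,-13,-25,0,0,8,-13,-50,0,0,8,-13,-70,0,0,8,-13,-90,0,0,8,-13,-105,0,0,8,-13,-115,0,0,8,-13,-122,0,0,8,-13,-122,0,0,8,-13,-122,0,0])

```text
clock: 2.4
tcp_pos: [579.4, 138.2, 108.6]
eef_rot: [[-0.898, 0.44, 0.001], [0.44, 0.898, 0.0], [-0.001, 0.001, -1.0]]
contact_force: [0.1, -0.1, -0.7]
opening: 85.7
grasp_force: 0.0
```

```bash
python3 - <<'E'
from h import *
s=sense();print(s['tcp_pos'],s['contact_force'],s['clock'])
a=snap('top','t1.png')[160:230,160:250,::-1];b=snap('side','s1.png')[100:220,180:290,::-1]
a=cv2.resize(a,(480,373),interpolation=cv2.INTER_CUBIC);b=cv2.resize(b,(342,373),interpolation=cv2.INTER_CUBIC)
cv2.imwrite('pics/c1.png',np.hstack([a,b[:373]])[:,:800])
E
```

```text
[579.37287254 138.20651235 108.61563475] [ 0.0613515  -0.14203049 -0.74927875] 2.4
```

View pics/c1.png

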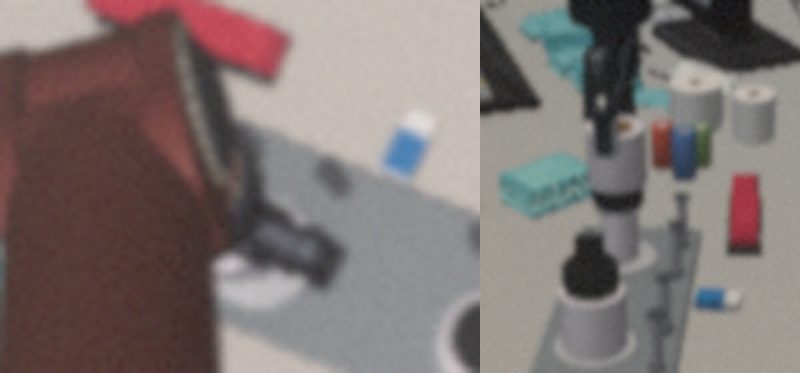

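The near finger stands in front of the roll, slightly left of its axis in the side crop (604 against 617). That offset is what the viewing angle should give, so the fingers straddle the roll and I can close.

drive_tool(series=[0,0,0,0,0.2,0,0,0,0,0.3,0,0,0,0,0.4,0,0,0,0,0.6,0,0,0,0,0.6,0,0,0,0,0.6,0,0,0,0,0.6,0,0,0,0,0.6], grip_force=30)

```text
clock: 3.3
tcp_pos: [579.6, 138.0, 108.8]
eef_rot: [[-0.898, 0.44, 0.001], [0.44, 0.898, 0.001], [-0.001, 0.001, -1.0]]
contact_force: [-0.2, 0.1, 4.7]
opening: 55.0
grasp_force: 31.8
```

drive_tool(series=[0,0,4,0,0.7,0,0,12,0,0.7,0,0,24,0,0.7,0,0,38,0,0.7,0,0,54,0,0.7,0,0,70,0,0.7,0,0,82,0,0.7,0,0,90,0,0.7,0,0,90,0,0.7])

```text
clock: 4.2
tcp_pos: [579.8, 137.7, 199.4]
eef_rot: [[-0.898, 0.44, 0.002], [0.44, 0.898, 0.001], [-0.002, 0.002, -1.0]]
contact_force: [0.5, 0.7, -0.2]
opening: 55.3
grasp_force: 31.9
```

drive_tool(series=[-8,2,0,0,0.7,-25,6,0,0,0.7,-45,10,0,0,0.7,-65,15,0,0,0.7,-85,20,0,0,0.7,-103,24,0,0,0.7,-113,26,0,0,0.7,-117,27,0,0,0.7,-117,27,0,0,0.7,-117,27,0,0,0.7])

```text
clock: 5.2
tcp_pos: [462.9, 164.3, 198.0]
eef_rot: [[-0.898, 0.441, 0.001], [0.441, 0.898, -0.0], [-0.001, 0.0, -1.0]]
contact_force: [0.4, -0.1, -0.1]
opening: 55.2
grasp_force: 31.9
```

```bash
python3 - <<'E'
from h import *
s=sense();print(s['tcp_pos'],s['contact_force'],s['clock'])
a=snap('top','t2.png')[160:260,150:260,::-1];b=snap('side','s2.png')[80:220,140:270,::-1]
a=cv2.resize(a,(440,400),interpolation=cv2.INTER_CUBIC);b=cv2.resize(b,(360,388),interpolation=cv2.INTER_CUBIC)
cv2.imwrite('pics/c2.png',np.hstack([a[:388],b]))
print(proj('side',[579,138,97]),proj('side',[579,138,123]))
E
```

```text
[462.90991519 164.344745   197.97697022] [ 0.35128211 -0.06706541 -0.05002293] 5.2
[223.9 157.8] [223.5 149.7]
```

View pics/c2.png

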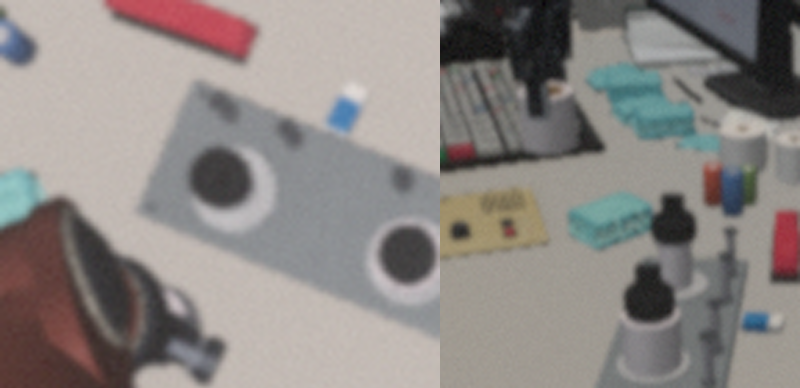

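The roll is held upright in the gripper (side crop around (552,120)). The bared cap and its bar show at (672,200). Next I lower the roll.

drive_tool(series=[0,0,-15,0,0.7,0,0,-40,0,0.7,0,0,-70,0,0.7,0,0,-100,0,0.7,0,0,-130,0,0.7,0,0,-155,0,0.7,0,0,-170,0,0.7,0,0,-177,0,0.7,0,0,-182,0,0.7,0,0,-185,0,0.7,0,0,-185,0,0.7])

```text
clock: 6.4
tcp_pos: [462.5, 164.7, 13.3]
eef_rot: [[-0.898, 0.44, 0.001], [0.44, 0.898, 0.0], [-0.001, 0.001, -1.0]]
contact_force: [0.2, -0.1, -1.2]
opening: 54.9
grasp_force: 32.0
```

drive_tool(series=[0,0,-0.5,0,0.7,0,0,-1,0,0.7,0,0,-1.5,0,0.7,0,0,-1.5,0,0.7])

```text
clock: 6.8
tcp_pos: [462.4, 164.7, 11.9]
eef_rot: [[-0.898, 0.44, 0.001], [0.44, 0.898, 0.0], [-0.001, 0.001, -1.0]]
contact_force: [-0.0, -0.5, 0.5]
opening: 55.1
grasp_force: 32.1
```

drive_tool(series=[0,0,-0.5,0,0.7,0,0,-1,0,0.7,0,0,-1,0,0.7])

```text
clock: 7.1
tcp_pos: [462.4, 164.8, 11.7]
eef_rot: [[-0.898, 0.44, 0.001], [0.44, 0.898, 0.0], [-0.001, 0.001, -1.0]]
contact_force: [-1.2, -0.1, 8.6]
opening: 55.5
grasp_force: 32.8
```

drive_tool(series=[0,0,0.5,0,0.3,0,0,0.5,0,0.2,0,0,0.5,0,0.1,0,0,0.5,0,0,0,0,0.5,0,0,0,0,5,0,0,0,0,20,0,0,0,0,45,0,0,0,0,80,0,0,0,0,125,0,0,0,0,170,0,0,0,0,190,0,0])

```text
clock: 8.3
tcp_pos: [463.9, 165.2, 204.9]
eef_rot: [[-0.898, 0.44, 0.007], [0.44, 0.898, 0.003], [-0.005, 0.006, -1.0]]
contact_force: [0.1, 1.0, -0.2]
opening: 85.2
grasp_force: 0.0
```

```bash
python3 - <<'E'
from h import *
f=lambda n:np.mean([read_camera(n).astype(float) for _ in range(8)],0)[:,:,::-1]
t,s=f('top'),f('side'); np.savez('av.npz',t=t,s=s)
def g(im,u,v,r,N,gain):
    c=np.clip(im[v-r:v+r,u-r:u+r]*gain,0,255).astype(np.uint8)
    return cv2.resize(c,(N,N),interpolation=cv2.INTER_CUBIC)
u,v=map(int,proj('top',[579,138,115]));U,V=map(int,proj('side',[579,138,105]))
print(u,v,U,V)
A=np.hstack([g(t,u,v,15,400,2.5),g(s,U,V,15,400,2.5)])
B=np.hstack([g(s,190,165,30,200,1),g(t,*map(int,proj('top',[462,165,30])),30,200,1),g(s,*map(int,proj('side',[515,-9,105])),15,200,2.5),g(t,*map(int,proj('top',[515,-9,115])),15,200,2.5)])
cv2.imwrite('pics/c3.png',np.vstack([A,B]))
E
```

```text
203 203 223 155
```

View pics/c3.png

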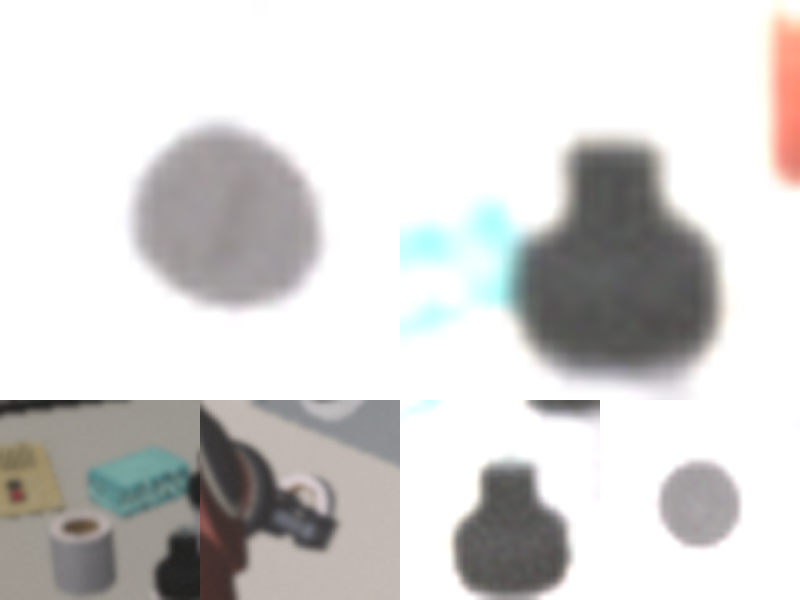

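The spare roll stands upright on the desk. The bar shows in side silhouette at (612,180), about 21 mm wide, and as a faint dark stripe in the top crop around (228,225). I'll average more frames and stretch the dark range.

```bash
python3 - <<'E'
from h import *
f=lambda n:np.mean([read_camera(n).astype(float) for _ in range(35)],0)[:,:,::-1]
t,s=f('top'),f('side'); np.savez('av.npz',t=t,s=s)
def g(im,u,v,r,N,lo,hi):
    c=im[v-r:v+r,u-r:u+r].mean(2)
    c=cv2.resize(c.astype(np.float32),(N,N),interpolation=cv2.INTER_LANCZOS4)
    return (np.clip((c-lo)/(hi-lo),0,1)*255).astype(np.uint8)
c=t[197:210,196:210].mean(2);print(c.round(0).astype(int))
d=s[144:166,214:232].mean(2);print(d.round(0).astype(int))
m=c.min();k=d.min();print(m,k)
cv2.imwrite('pics/c4.png',np.hstack([g(t,203,203,10,400,m-1,m+14),g(s,223,155,13,400,k-1,k+14)]))
E
```

```text
[[141 142 140 135 123 108  95  87  84  87  97 112 131 150]
 [141 140 134 121 103  83  72  68  67  69  73  83 100 124]
 [141 135 121  99  81  68  64  64  63  64  65  67  74  91]
 [137 126 104  81  67  63  63  64  63  63  62  63  65  73]
 [132 115  88  70  64  64  64  64  63  62  61  62  64  65]
 [128 106  80  66  64  63  64  64  63  61  61  62  64  65]
 [125 100  76  65  63  63  64  64  63  61  60  62  64  65]
 [124  98  74  65  63  63  64  64  61  60  61  63  64  63]
 [124  99  75  65  63  64  63  63  60  60  61  63  63  64]
 [127 104  79  66  64  63  63  62  60  61  63  64  64  64]
 [133 117  93  73  65  63  62  61  61  62  63  64  64  63]
 [138 132 117  93  72  65  63  63  62  63  64  64  64  64]
 [142 145 142 123  94  75  67  65  64  63  64  65  67  72]]
[[151 151 151 151 151 151 151 151 151 151 151 151 151 151 151 151 151 151]
 [151 151 152 151 151 151 151 151 151 151 152 152 152 151 151 151 151 151]
 [151 151 151 151 151 151 151 151 151 151 151 152 151 151 151 152 151 151]
 [151 151 151 151 151 151 150 150 150 150 150 150 151 151 151 151 151 151]
 [151 152 151 151 151 149 145 14
[... 654 characters left out ...]
95  87  74  57  42  35  34  34  35  34  35  36  42  53  72 103]
 [107  99  82  61  47  41  37  36  36  36  36  36  36  35  37  40  51  83]
 [117 103  75  49  40  38  37  37  36  36  36  37  36  37  37  38  43  68]
 [115  99  68  44  38  38  37  37  37  36  37  37  37  36  37  37  39  61]
 [106  91  63  42  36  37  37  37  37  36  37  38  35  36  35  35  37  56]
 [106  92  66  43  35  36  35  36  36  36  36  35  36  34  34  33  36  53]
 [118 108  80  50  36  34  35  34  35  34  35  34  34  34  33  33  35  53]
 [134 126  97  60  39  35  34  34  34  34  34  34  33  33  34  34  39  60]
 [146 139 113  76  48  38  36  34  33  34  35  33  34  34  35  37  48  76]]
59.83809523809524 32.68571428571428
```

View pics/c4.png

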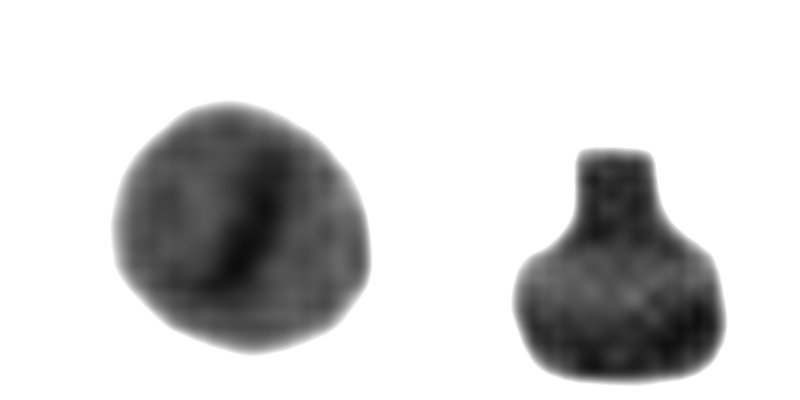

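The dark stripe in the left half of the picture runs from about (285,150) to (225,285). It is the bar's long side seen from above, at about -20 to -24° in the world. I'll refine this with a small rendered fit.

```bash
cat > fit.py <<'E'
from h import *
from scipy.optimize import least_squares
A=np.load('av.npz')
def fit(n,im,v0,u0,h,w,mask,x0,zc=75.):
    R=8; obs=im[v0:v0+h,u0:u0+w].mean(2)
    def rend(p):
        a,x,y,side,end,base,sg=p; c,s=np.cos(a),np.sin(a)
        L=np.array([[12,6],[-12,6],[-12,-6],[12,-6]])@np.array([[c,s],[-s,c]])+[x,y]
        img=np.full((h*R,w*R),base,np.float32)
        def poly(P,val):
            q=np.array([(np.array(proj2(n,k))-[u0,v0]+.5)*R-.5 for k in P]);cv2.fillPoly(img,[np.round(q*16).astype(np.int32)],float(val),cv2.LINE_AA if False else 8,4)
        cam=np.array(camera_params(n)['world_from_camera'])[:2,3]
        for i in range(4):
            P,Q=L[i],L[(i+1)%4]; m=(P+Q)/2; nn=m-[x,y]
            if nn@(cam-m)>0: poly([[*P,zc+22],[*Q,zc+22],[*Q,zc+48],[*P,zc+48]],side if i in(0,2) else end)
        poly([[*k,zc+48] for k in L],base)
        return cv2.resize(cv2.GaussianBlur(img,(0,0),abs(sg)*R),(w,h),interpolation=cv2.INTER_AREA)
    f=lambda p:(rend(p)-obs)[mask(obs)]
    best=None
    for a in x0:
        r=least_squares(f,[a,579,138,57,62,64,.7],x_scale=[.1,2,2,3,3,1,.3],diff_step=[.05,.003,.01,.03,.03,.01,.1])
        print(n,np.degrees(r.x[0]).round(1),r.x[1:].round(2),r.cost.round(2))
def proj2(n,P):
    p=camera_params(n);T=np.linalg.inv(np.array(p["world_from_camera"]))
    c=T[:3,:3]@np.array(P,float)+T[:3,3]; q=np.array(p["camera_matrix"])@c; return q[:2]/q[2]
fit('top',A['t'],198,197,12,13,lambda o:cv2.erode((o<67).astype(np.uint8),np.ones((2,2)))>0,np.radians([-60,-40,-25,-10,10]))
E
python3 fit.py
```

```text
top -21.8 [580.03 140.41  57.7   55.42  63.91   0.88] 10.13
top -35.8 [579.38 140.69  58.02 290.13  63.82   0.92] 19.36Traceback (most recent call last):
  File "fit.py", line 26, in <module>
    fit('top',A['t'],198,197,12,13,lambda o:cv2.erode((o<67).astype(np.uint8),np.ones((2,2)))>0,np.radians([-60,-40,-25,-10,10]))
    ~~~^^^^^^^^^^^^^^^^^^^^^^^^^^^^^^^^^^^^^^^^^^^^^^^^^^^^^^^^^^^^^^^^^^^^^^^^^^^^^^^^^^^^^^^^^^^^^^^^^^^^^^^^^^^^^^^^^^^^^^^^^^
  File "fit.py", line 21, in fit
    r=least_squares(f,[a,579,138,57,62,64,.7],x_scale=[.1,2,2,3,3,1,.3],diff_step=[.05,.003,.01,.03,.03,.01,.1])
    return func(*args, **kwargs)
    vector_fun = VectorFunction(
        fun_wrapped,
    ...<6 lines>...
        workers=workers
    )
    self.J, dct = approx_derivative(
                  ~~~~~~~~~~~~~~~~~^
        self.fun_wrapped, self.x, f0=self.f, **finite_diff_options
        ^^^^^^^^^^^^^^^^^^^^^^^^^^^^^^^^^^^^^^^^^^^^^^^^^^^^^^^^^^
    )
    ^
    J, _nfev = _dense_difference(fun_wrapped, x0, f0, h,
               ~~~~~~~~~~~~~~~~~^^^^^^^^^^^^^^^^^^^^^^^^
                             us
[... 552 characters left out ...]
lambda>
    f=lambda p:(rend(p)-obs)[mask(obs)]
                ~~~~^^^
  File "fit.py", line 15, in rend
    if nn@(cam-m)>0: poly([[*P,zc+22],[*Q,zc+22],[*Q,zc+48],[*P,zc+48]],side if i in(0,2) else end)
                     ~~~~^^^^^^^^^^^^^^^^^^^^^^^^^^^^^^^^^^^^^^^^^^^^^^^^^^^^^^^^^^^^^^^^^^^^^^^^^^
  File "fit.py", line 11, in poly
    q=np.array([(np.array(proj2(n,k))-[u0,v0]+.5)*R-.5 for k in P]);cv2.fillPoly(img,[np.round(q*16).astype(np.int32)],float(val),cv2.LINE_AA if False else 8,4)
                          ~~~~~^^^^^
  File "fit.py", line 24, in proj2
    p=camera_params(n);T=np.linalg.inv(np.array(p["world_from_camera"]))
ValueError: time passes only in moves, steps and waits
```

drive_tool(series=[15,-3,0,0,0,40,-9,0,2,0,70,-16,0,4,0,95,-21,0,4,0,110,-24,0,4,0,117,-26,0,4,0,117,-26,-20,4,0,117,-26,-45,4,0,117,-26,-70,4,0,117,-26,-88,4,0,117,-26,-97,4,0,117,-26,-101,4,0])

```text
clock: 13.8
tcp_pos: [578.3, 138.8, 98.8]
eef_rot: [[-0.927, 0.376, -0.002], [0.376, 0.927, -0.0], [0.002, -0.001, -1.0]]
contact_force: [-0.1, 0.7, 0.4]
opening: 85.4
grasp_force: 0.0
```

drive_tool(series=[0,0,0,0,0.2,0,0,0,0,0.4,0,0,0,0,0.5,0,0,0,0,0.6,0,0,0,0,0.7,0,0,0,0,0.8,0,0,0,0,0.9,0,0,0,0,1,0,0,0,0,1,0,0,0,0,1], grip_force=25)

```text
clock: 14.8
tcp_pos: [579.3, 138.9, 99.7]
eef_rot: [[-0.926, 0.376, 0.0], [0.376, 0.926, 0.0], [-0.0, 0.0, -1.0]]
contact_force: [-0.0, 0.1, 1.8]
opening: 10.5
grasp_force: 25.9
```

```bash
python3 - <<'E'
from h import *
s=sense();print(s['tcp_pos'],s['contact_force'],s['wrist_torque'],s['joint_positions'].round(2),s['opening'],s['grasp_force'],s['clock'])
E
```

```text
[579.27526652 138.85285852  99.6710194 ] [-0.00787567  0.13798853  1.83761323] [ 0.07133461  0.01501787 -0.00318068] [-0.28  0.65  0.02  1.71 -0.02  0.78  0.93] 10.529330332970254 25.88517241878435 14.8
```

drive_tool(series=[0,0,0,0,1,0,0,0,0,1,0,0,0,2,1,0,0,0,4,1,0,0,0.5,6,1,0,0,0.5,8,1,0,0,0.5,8,1], grip_force=60)

```text
clock: 15.5
tcp_pos: [579.0, 138.1, 99.8]
eef_rot: [[-0.97, 0.243, -0.001], [0.243, 0.97, -0.0], [0.0, -0.001, -1.0]]
contact_force: [-0.5, 0.7, 0.7]
opening: 9.3
grasp_force: 58.7
```

```bash
python3 - <<'E'
from h import *
s=sense();R=s['eef_rot'];print(np.degrees(np.arctan2(R[1,1],R[0,1])),s['tcp_pos'],s['contact_force'],s['wrist_torque'],s['joint_positions'].round(2),s['opening'],s['grasp_force'],s['clock'])
E
```

```text
75.92922592998707 [578.95946798 138.14005897  99.76523766] [-0.46677379  0.66108619  0.72557014] [-0.07063737  0.02869469 -0.01909932] [-0.26  0.65 -0.02  1.71  0.02  0.78  1.04] 9.262070219115355 58.67652112618089 15.5
```

drive_tool(series=[0,0,0.3,4,1,0,0,0.6,8,1,0,0,0.9,12,1,0,0,1.1,16,1,0,0,1.1,16,1])

```text
clock: 16.0
tcp_pos: [579.0, 138.4, 100.7]
eef_rot: [[-0.999, -0.033, -0.0], [-0.033, 0.999, 0.0], [0.0, 0.0, -1.0]]
contact_force: [0.7, 0.5, -0.2]
opening: 9.0
grasp_force: 58.6
```

```bash
python3 - <<'E'
from h import *
s=sense();R=s['eef_rot'];print(np.degrees(np.arctan2(R[1,1],R[0,1])),s['tcp_pos'],s['contact_force'],s['wrist_torque'],s['joint_positions'].round(2),s['opening'],s['grasp_force'],s['clock'])
E
```

```text
91.87186853012504 [579.01706468 138.40570726 100.71306931] [ 0.6590426   0.50126405 -0.17726025] [ 0.09390981 -0.06587845 -0.00975245] [-0.21  0.65 -0.1   1.71  0.09  0.78  1.25] 8.954847302817342 58.601576188229956 16.0
```

drive_tool(series=[0,0,0.4,6,1,0,0,0.8,12,1,0,0,1.2,18,1,0,0,1.6,24,1,0,0,2,30,1,0,0,2.4,36,1,0,0,2.8,42,1,0,0,3.2,48,1,0,0,3.6,54,1,0,0,4,60,1,0,0,4,60,1])

```text
clock: 17.1
tcp_pos: [579.7, 138.8, 105.0]
eef_rot: [[-0.473, -0.881, 0.001], [-0.881, 0.473, 0.001], [-0.001, -0.001, -1.0]]
contact_force: [1.3, -0.1, -0.2]
opening: 8.4
grasp_force: 58.7
```

```bash
python3 - <<'E'
from h import *
s=sense();R=s['eef_rot'];print(np.degrees(np.arctan2(R[1,1],R[0,1])),s['tcp_pos'],s['contact_force'],s['wrist_torque'],s['joint_positions'].round(2),s['opening'],s['grasp_force'],s['clock'])
A=np.load('av.npz')['s']
b=snap('side','s5.png')[80:220,140:270,::-1]
c=lambda i:cv2.resize(i[110:190,180:260].astype(np.uint8),(390,390),interpolation=cv2.INTER_CUBIC)
cv2.imwrite('pics/c5.png',np.hstack([c(A),c(cv2.imread('pics/s5.png'))]))
E
```

```text
151.79171497825237 [579.74476773 138.76935137 105.01581453] [ 1.27227985 -0.13710075 -0.2448526 ] [ 0.21410454 -0.33971544  0.01001698] [-0.03  0.68 -0.4   1.7   0.33  0.83  2.07] 8.371732834025957 58.6572871170938 17.1
```

View pics/c5.png

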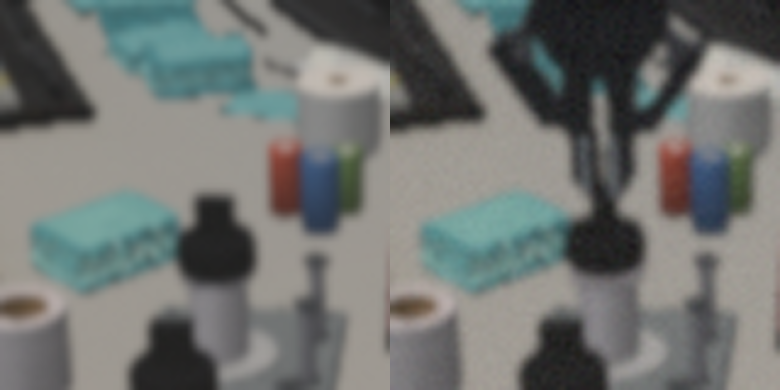

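The skirt's lower edge has risen from about y 280 to 272 in the crop, roughly 5 mm, so the cap is climbing. I'll turn to about 95° and lift gently.

drive_tool(series=[0,0,0.4,6,1,0,0,0.7,11,1,0,0,0.7,11,1,0,0,1.5,11,1,0,0,2.5,11,1,0,0,3.5,11,1,0,0,3.5,11,1])

```text
clock: 17.85
tcp_pos: [579.4, 138.8, 108.8]
eef_rot: [[-0.295, -0.956, 0.001], [-0.956, 0.295, 0.0], [-0.0, -0.001, -1.0]]
contact_force: [2.2, 0.3, -2.7]
opening: 8.7
grasp_force: 58.6
```

```bash
python3 - <<'E'
from h import *
s=sense();R=s['eef_rot'];print(np.degrees(np.arctan2(R[1,1],R[0,1])),s['tcp_pos'],s['contact_force'],s['wrist_torque'],s['opening'],s['grasp_force'],s['clock'])
E
```

```text
162.85171580038318 [579.36609437 138.75957732 108.78628768] [ 2.24813025  0.31400313 -2.69280706] [ 0.22319909 -0.68443289  0.0251997 ] 8.742917943308383 58.6461116373539 17.85
```

drive_tool(series=[0,0,1,0,1,0,0,2,0,1,0,0,3,0,1,0,0,4,0,1,0,0,4,0,1])

```text
clock: 18.35
tcp_pos: [579.1, 138.6, 112.9]
eef_rot: [[-0.294, -0.956, 0.0], [-0.956, 0.294, -0.0], [0.0, -0.0, -1.0]]
contact_force: [2.0, 0.8, -1.0]
opening: 8.7
grasp_force: 58.8
```

```bash
python3 - <<'E'
from h import *
s=sense();print(s['tcp_pos'],s['contact_force'],s['wrist_torque'],s['opening'],s['grasp_force'],s['clock'])
E
```

```text
[579.12338993 138.57421232 112.92218617] [ 1.98476232  0.83402756 -0.98055572] [ 0.2066356  -0.55716691 -0.03218254] 8.680103594130813 58.8261344935745 18.35
```

Free. I'll lift well clear.

drive_tool(series=[0,0,3,0,1,0,0,8,0,1,0,0,15,0,1,0,0,25,0,1,0,0,40,0,1,0,0,60,0,1,0,0,80,0,1,0,0,100,0,1,0,0,112,0,1,0,0,120,0,1,0,0,120,0,1,0,0,120,0,1])

```text
clock: 19.55
tcp_pos: [578.6, 138.3, 231.9]
eef_rot: [[-0.294, -0.956, -0.001], [-0.956, 0.294, -0.001], [0.001, 0.001, -1.0]]
contact_force: [-1.2, 0.1, -1.9]
opening: 8.5
grasp_force: 58.8
```

```bash
python3 - <<'E'
from h import *
s=sense();print(s['tcp_pos'],s['contact_force'],s['wrist_torque'],s['opening'],s['grasp_force'],s['clock'])
a=snap('side','s6.png')[60:220,140:290,::-1]
cv2.imwrite('pics/c6.png',cv2.resize(a,(500,533),interpolation=cv2.INTER_CUBIC))
E
```

```text
[578.57782533 138.33072236 231.9230364 ] [-1.20833482  0.12236562 -1.9304301 ] [-0.05411567 -0.0248161   0.01363337] 8.480546337062826 58.84586781503458 19.55
```

View pics/c6.png

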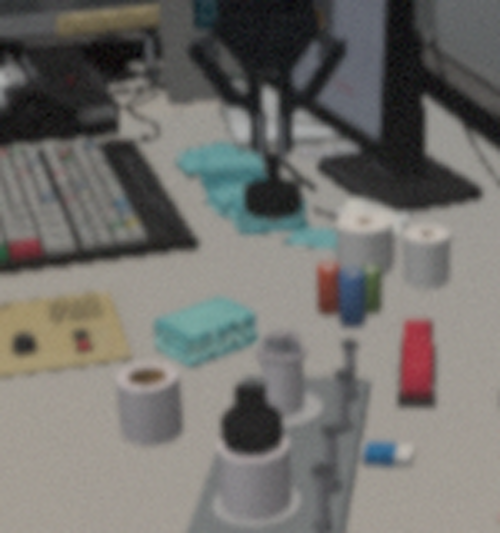

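The cap hangs in the gripper at (272,195), well above the bare stud at (282,345). The spare roll stands upright at (150,405) and the other cap is untouched at (250,415).

```bash
python3 -c "
from plant import *
print(sign_off())"
```

```text
the job is handed in; nothing more can be done
None
```

The spare roll stands upright on the desk beside the stand. The cap unscrewed counter-clockwise (right-hand thread) and is held in the gripper about 130 mm above its seat, and the job is handed in at about 20 s on the robot's clock.

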